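# Open a sale and aim the scanner at a tag

## Robot

A 6-joint arm with a two-finger parallel gripper is mounted at the origin on a cart in front of the work surface, level with it; the furniture and walls round the work are solid. World frame = base frame: x ahead of the robot, y to its left, z up, the work surface at z = 0. Lengths are in m, angles in degrees, forces in N, time in s.
With the tool pointing down it reaches from about 0.25 to 0.725 m from the base axis. Payload 9.7 kg.
Tool frame: the origin (TCP) lies between the finger pads; the fingertips stand 19 mm ahead of it and the grasp point (between the pads) is the TCP; z points along the fingers, y is the line along which they close (so a half turn about z gives the same grasp; the last joint's range is limited). The gripper opens to 85 mm and grips with 20 to 120 N. Pads are 22 mm wide; open, the fingers measure 114 mm over their backs; the gripper's body (76 mm by 85 mm) begins 54 mm behind the grasp point. The pads swing forward as they close: fully open they stand 13 mm farther back than shut.
Start: joints at [75.172, 4.979, 10.078, 95.1, 0, 90], TCP at [0.141, 0.532, 0.221] pointing down, gripper open.
Joint ranges: [-179.16, 179.16], [-48.56, 103.87], [-65.8, 70.77], [-126.05, 130.52], [-82.76, 87.17], [-180, 180]. Speed limits (degrees/s): [127.2, 127.2, 147.25, 180, 180, 180].

## Interface

Orientations are given as [roll, pitch, yaw] about the fixed x, y, z axes, in that order (R = Rz(yaw) Ry(pitch) Rx(roll)).
In Python, from workcell import telemetry, camera, calibration, workorder gives the robot as it stands.
- The arm moves only by the tool play_rows, never from a script. Its argument "increments" is a list of rows, each a list of 3 entries, a list of its own where there are three numbers: the shift along the tool's x, y, z in mm, then the turn, a rotation vector about the tool's x, y, z in degrees, then the closure, from 0 (fully open) to 1 (shut). In form: [[[x, y, z], [ax, ay, az], jaw], ...]. A call has 1 to 20 rows; each row is the pose to reach, as a shift and turn from the pose commanded when the call began, along the tool's axes at that moment; what a row does not reach only later rows make up. A row lasts 1/10 s, in which the tool goes at most 50 mm and 8.59 degrees, less where a joint would pass 70% of its speed; a pose out of reach is approached as far as the arm can. A call with a gripper value outside its range is refused whole. The fingers move at their own pace and stop on an object; "grip_force" is the grip in N (left out, the last holds). Time passes only in rows, so rows that repeat a pose let the fingers close. It gives the time, the measured TCP pose, the force, the opening and the grip force at its end, in the units of the state.
- telemetry.get_obs(): the state, without advancing time (a new reading comes with each control period).
- camera(name): name is "scene" or "top"; returns (picture, depth): 480x640x3 uint8, red, green, blue; 480x640 float32, m along the optical axis (not along the pixel's ray), 0 where there is no reading.
- calibration(name): a dict with "vertical_fov" (degrees; the focal length in pixels is half the picture's height over the tangent of half this angle, whatever the lens; pixels are square), "cx", "cy" (the principal point, pixels), "k1" (the pictures are not rectified: a ray, as slopes to the right and down, at radius r is drawn at 1 + k1 r^2 times it, then the intrinsics apply), "rvec" (rotation vector, rad) and "tvec" (3), from world to camera coordinates, as OpenCV has them. Camera axes: x right, y down, z forward; pixel columns grow to the right and rows downward; lengths in m; the calibration is good to about 2 mm. A picture is of the moment at which its call begins. calibration takes no time and is no camera call.
- workorder.job_done(): hands the job in; it is judged then, once.
The state is a dict: "time": time; "q": joint angles; "qd": joint speeds; "joint_efforts": joint torques, N m; "ee_pos": TCP position; "tcp_rot": TCP orientation; "wrist_force": force on the tool from outside, world axes, zero at the start; "torque": the same for the moment, N m; "opening": finger opening in m; "grasp_force": force on a finger pad.
Only numpy, scipy, OpenCV 4.12 (cv2) and the standard library are available. Lean on these libraries where they do the work, as an engineer would, in place of code of your own. Each camera call takes 0.05 s, during which the arm holds its last target. There are 200 camera calls.

## Task

Open a sale on the till keypad by pressing the blue key, then the yellow key, then the green key, each right down for a moment and one at a time. Then draw the cordless scanner up out of its sloping cradle, turn it level and aim it squarely at the striped yellow tag on the upright box: nose in front of the middle of the tag, about 8 cm away from it. Finish while holding the scanner still there in the air, with nothing else touching it, and leave the goods round about where they are.

Things in the scene. Friction and masses are not known exactly. Their poses are not given: they have to be found in the camera images.
- keypad: Grey slab, 84 (x) x 190 (y) x 12 mm, fixed to the counter; origin at the centre of its underside. The three keys stand on it in a row along its y axis, 56 mm apart, in any order of colour.
- key_blue_top (a point): Centre of the top face of the blue key: a round spring push button 30 mm across, pressed straight down. Its top stands about 34 mm above the counter.
- key_yellow_top (a point): Centre of the top face of the yellow key: a round spring push button 30 mm across, pressed straight down. Its top stands about 34 mm above the counter.
- key_green_top (a point): Centre of the top face of the green key: a round spring push button 30 mm across, pressed straight down. Its top stands about 34 mm above the counter.
- key_blue (a joint): Travel of the blue key in m: 0 up, 0.006 fully down (takes 4 N); it springs back. It counts as pressed beyond 0.0035 for 0.1 s.
- key_yellow (a joint): Travel of the yellow key in m: 0 up, 0.006 fully down (takes 4 N); it springs back. It counts as pressed beyond 0.0035 for 0.1 s.
- key_green (a joint): Travel of the green key in m: 0 up, 0.006 fully down (takes 4 N); it springs back. It counts as pressed beyond 0.0035 for 0.1 s.
- cradle: Fixed black holder, foot 120 x 90 mm. Its sleeve slopes 32 degrees, mouth up at the -x end, round the lowest 52 mm of the scanner (2 mm play); a 20 mm wide tongue under it ends 97 mm from the nose. Origin on the counter, 35 mm below the seated nose; x axis level, the way the nose points. The scanner comes out only along its own axis, up and towards the cradle's -x.
- scanner: White cordless scanner, a straight bar 165 (x) x 26 (y) x 22 (z) mm with rounded edges, about 0.12 kg; origin at its centre. +x points along it to the nose (red window on a black end). Seated, its x axis slopes 32 degrees down, its y axis is level. Loose.
- scanner_grip (a point): Point on the scanner's axis 115 mm behind the nose (32.5 mm behind its centre), where dark rubber strips cover the 26 mm wide sides; a good place to grasp, clear of the cradle, about 96 mm above the counter when seated. Axes as the scanner's.
- scanner_nose (a point): Centre of the nose face of the scanner, 82.5 mm ahead of its centre.
- display: Wooden foot 70 x 190 mm fixed to the counter with a white box standing upright in it, 176 wide, 34 thick, top 249 mm above the counter; origin on the counter below the box's front face. Its x axis is level and points into the box, away from the viewer. The front lip stands 7 mm proud of the face, 24 mm high.
- tag (a point): Middle of the striped yellow tag (80 x 52 mm) on the box's front face, 200 mm above the counter. Axes as the display's: x points horizontally into the box, z up.
- jar_red: Bystander, loose: acrylic paint jar with red lid, 62 mm across, 72 mm tall; origin at the centre of its underside. Not to be moved.
- jar_teal: Bystander, loose: acrylic paint jar with teal lid, 62 mm across, 72 mm tall; origin at the centre of its underside. Not to be moved.
- ink_0: Bystander, loose: dark glass ink bottle, 46x46x57 mm; origin at the centre of its underside. Not to be moved.
- eraser: Bystander, loose: white eraser in a blue sleeve, 48x22x12 mm; origin at the centre of its underside. Not to be moved.
- masking_tape: Bystander, loose: roll of cream masking tape lying flat, 99 mm across, 24 mm high; origin at the centre of its underside. Not to be moved.
- tube_green: Bystander, loose: green paint tube lying down, 103x36x28 mm; origin at the centre of its underside. Not to be moved.
Mind the look-alikes: they are no part of the job. Of the things that look like the scanner, the largest one is meant.

How it is judged (in metres and radians):
On the way, in this order (a step that is already met when the one before it is completed fails the run):
1. the blue key is pressed down, the other two up (value of joint key_blue above 0.0035 m and value of joint each of key_yellow, key_green below 0.0015 m), for 0.1 s.
2. the yellow key is pressed down, the other two up (value of joint key_yellow above 0.0035 m and value of joint each of key_blue, key_green below 0.0015 m), for 0.1 s.
3. the green key is pressed down, the other two up (value of joint key_green above 0.0035 m and value of joint each of key_blue, key_yellow below 0.0015 m), for 0.1 s.
4. the scanner is out of the cradle, held by the fingers alone (distance between scanner_nose and cradle above 0.09 m and height (world z) of scanner_nose above 0.06 m and contact force between the fingers and scanner above 1 N and contact force between scanner and cradle below 0.05 N and contact force between scanner and display below 0.05 N and contact force between scanner and keypad below 0.05 N), for 0.2 s.
At the end, for the whole second after the job is handed in: The robot still holds the scanner, raised more than 150 mm and still, touching neither cradle, box nor keypad; it is level and square to the tag within 0.26 rad (15 degrees), its nose 40 to 120 mm in front of the tag and within 30 mm of the tag's middle sideways and in height (angle between the x axis of scanner and the x axis of tag, either way round below 0.26 rad and x of scanner_nose in the frame of tag between -0.12 and -0.04 m and y of scanner_nose in the frame of tag between -0.03 and 0.03 m and z of scanner_nose in the frame of tag between -0.03 and 0.03 m and height (world z) of scanner above 0.15 m and linear speed of scanner below 0.03 m/s and angular speed of scanner below 0.2 rad/s and contact force between the fingers and scanner above 1 N and contact force between scanner and cradle below 0.05 N and contact force between scanner and display below 0.05 N and contact force between scanner and keypad below 0.05 N); the arm keeps its last pose, push and grip.
It fails at once if two keys pressed at the same time (value of joint each of key_blue, key_yellow above 0.003 m or value of joint each of key_blue, key_green above 0.003 m or value of joint each of key_yellow, key_green above 0.003 m).
It fails at once if a bystander moved more than 30 mm (distance of any of jar_red, jar_teal, ink_0, eraser, masking_tape, tube_green from where it was at the start of the episode above 0.03 m).
It also fails if it takes over 51 s, if anything falls off the work surface, if the arm or the gripper's body presses on something with over 40 N, if the wrist force passes 120 N, or if a joint passes its speed limit or range.

## Working session

There is one attempt and no reset: what is moved stays moved. The work goes in short steps, Python scripts to look and compute and a tool call to move; the robot and the scene stay as the last step left them, time stands still between calls to the robot, and variables do not carry over. Pictures are saved under pics/ and viewed, at most 10 in all, crops included, and the job is handed in when it is done.

Besides the shell and the picture viewer there is one more tool, called after ">>>" by a JSON object that holds its "name" and its "arguments". play_rows: Moves the arm, as the interface text tells. Its arguments: {"type":"object","properties":{"increments":{"type":"array"},"grip_force":{"type":"number"}},"required":["increments"]}

```bash
mkdir -p pics; cat > h.py <<'E'
import numpy as np, cv2, pickle
from scipy.spatial.transform import Rotation as R
from workcell import telemetry, camera, calibration, workorder
def cloud(name):
    img,d=camera(name); c=calibration(name)
    f=240/np.tan(np.radians(c["vertical_fov"])/2)
    K=np.array([[f,0,c["cx"]],[0,f,c["cy"]],[0,0,1.]])
    u,v=np.meshgrid(np.arange(640.),np.arange(480.))
    p=cv2.undistortPoints(np.stack([u,v],-1).reshape(-1,1,2),K,np.array([c["k1"],0,0,0,0.])).reshape(480,640,2)
    P=np.dstack([p[...,0]*d,p[...,1]*d,d])
    Rm=cv2.Rodrigues(np.array(c["rvec"],float))[0]
    W=(P-np.array(c["tvec"]).reshape(3))@Rm
    W[d==0]=np.nan
    return img,W
def save(n,img): cv2.imwrite("pics/"+n+".png",img[...,::-1])
E
python3 - <<'E'
from h import *
for n in("scene","top"):
    i,W=cloud(n); save(n,i); np.savez(n,i=i,W=W)
print(telemetry.get_obs())
E
```

```text
{'time': 0.1, 'q': array([7.51732720e+01, 5.00807185e+00, 1.00365685e+01, 9.51010991e+01,
       2.12627601e-03, 9.00002997e+01]), 'qd': array([ 0.00872239, -0.07472479,  0.09211896, -0.03971605, -0.15603632,
        0.04414694]), 'joint_efforts': array([ 1.34632110e-04, -5.21562660e+01,  4.65652585e+01,  1.59261766e-02,
        2.77790429e-05, -6.95142077e-06]), 'ee_pos': array([0.1406698 , 0.53145283, 0.21993109]), 'tcp_rot': array([-1.79927398e+02, -2.12589460e-03,  1.65172970e+02]), 'wrist_force': array([-0.42691731, -0.05837097,  0.01725321]), 'torque': array([-0.03374029, -0.03485026, -0.01924516]), 'grasp_force': 0.0, 'opening': 0.08555757055854499}
```

View pics/scene.png

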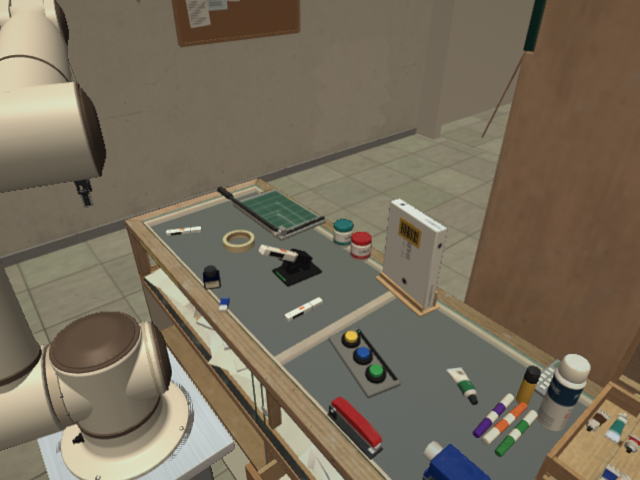

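View pics/top.png

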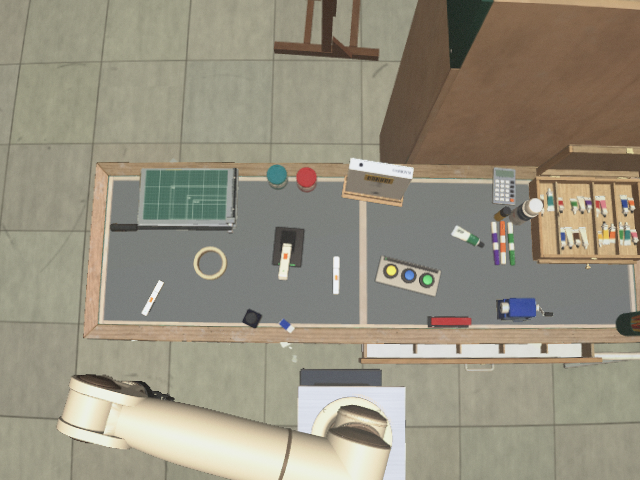

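The scene holds three white bars: the one in the cradle at top (286,262) / scene (278,252), and loose ones at top (336,275) and (152,298). I choose the cradle bar, because it slopes in the black cradle. The keys in top are yellow (391,271), blue (409,276) and green (428,281), and the tag is at scene (409,232). I'll measure these and check with a crop.

```bash
python3 - <<'E'
from h import *
S=np.load("scene.npz");T=np.load("top.npz")
np.set_printoptions(precision=4,suppress=True)
hsv=cv2.cvtColor(T["i"],cv2.COLOR_RGB2HSV);W=T["W"]
def reg(W,m,n):
    P=W[m]; P=P[~np.isnan(P).any(1)]; print(n,len(P),np.median(P,0),P.min(0),P.max(0)); return P
vv,uu=np.mgrid[:480,:640]
for n,(u,v) in dict(y=(391,271),b=(409,276),g=(428,281)).items():
    m=(np.hypot(uu-u,vv-v)<9)&(W[...,2]>.029)&(hsv[...,1]>120)
    P=reg(W,m,n); print((P[:,:2].min(0)+P[:,:2].max(0))/2)
m=(uu>370)&(uu<445)&(vv>250)&(vv<300)&(W[...,2]>.007)&(W[...,2]<.018)
P=reg(W,m,"pad");print(cv2.minAreaRect((P[:,:2]*1000).astype(np.float32)))
m=(uu>270)&(uu<310)&(vv>222)&(vv<285)&(W[...,2]>.006)
reg(W,m,"cradle")
# cradle foot
mm=m&(W[...,2]<.02);P=W[mm];print(cv2.minAreaRect((P[:,:2]*1000).astype(np.float32)))
# scanner white
for nm,D,box in(("top",T,(272,302,238,285)),("scene",S,(255,302,240,268))):
    W=D["W"];h=cv2.cvtColor(D["i"],cv2.COLOR_RGB2HSV)
    m=(uu>box[0])&(uu<box[1])&(vv>box[2])&(vv<box[3])&(W[...,2]>.05)&(h[...,2]>120)
    P=reg(W,m,"scn "+nm)
    c=P.mean(0);U=np.linalg.svd(P-c)[2];print(c,U[0])
# tag
W=S["W"];h=cv2.cvtColor(S["i"],cv2.COLOR_RGB2HSV)
m=(uu>395)&(uu<425)&(vv>212)&(vv<250)&(h[...,1]>120)&(h[...,0]>18)&(h[...,0]<35)
P=reg(W,m,"tag");print((P.min(0)+P.max(0))/2)
m=(uu>385)&(uu<445)&(vv>195)&(vv<300)&(W[...,2]>.05)&(W[...,2]<.235)
P=reg(W,m,"face");m=(uu>392)&(uu<425)&(vv>220)&(vv<275)&(W[...,2]>.05);P=reg(W,m,"face2")
c=P.mean(0);print(np.linalg.svd(P-c)[2][2],c)
W=T["W"];m=(uu>335)&(uu<420)&(vv>150)&(vv<210)&(W[...,2]>.235);P=reg(W,m,"boxtop");print(cv2.minAreaRect((P[:,:2]*1000).astype(np.float32)))
for n,(u,v) in dict(tape=(210,248),jt=(277,173),jr=(306,177),ink=(252,318),er=(287,326),bar=(336,275)).items():print(n,W[v,u])
a=cv2.resize(T["i"][210:300,260:350],(400,400));b=cv2.resize(S["i"][225:295,240:330],(400,400));save("crop",np.hstack([a,b]))
E
```

```text
y 61 [ 0.495  -0.1144  0.035 ] [ 0.4798 -0.1292  0.0296] [ 0.5073 -0.1014  0.0435]
[ 0.4936 -0.1153]
b 54 [ 0.4806 -0.1707  0.0352] [ 0.4686 -0.1835  0.0298] [ 0.4929 -0.1584  0.0451]
[ 0.4808 -0.1709]
  return _methods._mean(a, axis=axis, dtype=dtype,
  ret = um.true_divide(
Traceback (most recent call last):
ValueError: zero-size array to reduction operation minimum which has no identity
```

```bash
cat > m.py <<'E'
from h import *
S=np.load("scene.npz");T=np.load("top.npz")
np.set_printoptions(precision=4,suppress=True)
hsv=cv2.cvtColor(T["i"],cv2.COLOR_RGB2HSV);W=T["W"]
def reg(W,m,n):
    P=W[m]; P=P[~np.isnan(P).any(1)]
    print(n,m.sum(),len(P),*( (np.median(P,0),P.min(0),P.max(0)) if len(P) else ())); return P
def rect(P):
    if len(P)>3: print("  rect",cv2.minAreaRect((P[:,:2]*1000).astype(np.float32)))
def pca(P,k):
    if len(P)>3: print("  pca",P.mean(0),np.linalg.svd(P-P.mean(0),full_matrices=False)[2][k])
vv,uu=np.mgrid[:480,:640]
m=(np.hypot(uu-428,vv-281)<9)&(hsv[...,1]>120); reg(W,m,"g")
m=(uu>370)&(uu<445)&(vv>250)&(vv<300)&(W[...,2]>.007)&(W[...,2]<.018)
rect(reg(W,m,"pad"))
m=(uu>265)&(uu<312)&(vv>222)&(vv<285)&(W[...,2]>.004)
rect(reg(W,m&(W[...,2]<.02),"foot"))
for nm,D,box in(("top",T,(272,302,238,285)),("scene",S,(255,302,240,268))):
    W=D["W"];h=cv2.cvtColor(D["i"],cv2.COLOR_RGB2HSV)
    m=(uu>box[0])&(uu<box[1])&(vv>box[2])&(vv<box[3])&(W[...,2]>.05)&(h[...,2]>120)
    pca(reg(W,m,"scn "+nm),0)
W=S["W"];h=cv2.cvtColor(S["i"],cv2.COLOR_RGB2HSV)
m=(uu>395)&(uu<425)&(vv>212)&(vv<250)&(h[...,1]>120)&(h[...,0]>15)&(h[...,0]<35)
P=reg(W,m,"tag");m=(uu>392)&(uu<425)&(vv>220)&(vv<275)&(W[...,2]>.05);pca(reg(W,m,"face2"),2)
W=T["W"];m=(uu>335)&(uu<420)&(vv>150)&(vv<210)&(W[...,2]>.235);rect(reg(W,m,"boxtop"))
m=(uu>335)&(uu<420)&(vv>150)&(vv<210)&(W[...,2]>.01)&(W[...,2]<.04);rect(reg(W,m,"boxfoot"))
for n,(u,v) in dict(tape=(210,248),jt=(277,173),jr=(306,177),ink=(252,318),er=(287,326),bar=(336,275),w1=(100,340),w2=(300,328)).items():print(n,W[v,u])
a=cv2.resize(T["i"][210:300,260:350],(400,400));b=cv2.resize(S["i"][225:295,240:330],(400,400));save("crop",np.hstack([a,b]))
E
python3 m.py
```

```text
g 0 0
pad 1070 1070 [ 0.4795 -0.1685  0.012 ] [ 0.4102 -0.2833  0.007 ] [ 0.5582 -0.0585  0.018 ]
  rect ((484.130126953125, -170.82872009277344), (147.1887969970703, 225.2897186279297), 0.26128506660461426)
foot 923 923 [0.5571 0.1804 0.0089] [0.4527 0.1223 0.004 ] [0.6419 0.2626 0.02  ]
  rect ((547.2415161132812, 192.412353515625), (188.710205078125, 138.431396484375), 0.6637510061264038)
scn top 349 349 [0.5093 0.1985 0.1033] [0.453  0.182  0.0504] [0.5677 0.2151 0.1391]
  pca [0.5091 0.1986 0.1014] [-0.8618  0.0721  0.5022]
scn scene 245 245 [0.5012 0.1897 0.1043] [0.4499 0.1784 0.0585] [0.5701 0.2144 0.1297]
  pca [0.5005 0.192  0.0995] [ 0.8625 -0.0795 -0.4998]
tag 396 394 [ 0.7249 -0.0662  0.1997] [ 0.7169 -0.1037  0.1725] [ 0.7338 -0.023   0.226 ]
face2 1716 1716 [ 0.7252 -0.0694  0.1562] [ 0.7129 -0.1347  0.0509] [0.7381 0.0004 0.2494]
  pca [ 0.7255 -0.0684  0.1552] [-0.9887  0.1497 -0.0046]
boxtop 867 867 [ 0.7436 -0.0648  0.2489] [ 0.7152 -0.1551  0.235 ] [0.7754 0.0226 0.2619]
  rect ((746.4900512695312, -66.3671875), (175.77447509765625, 40.016475677490234), 82.09029388427734)
boxfoot 437 437 [ 0.7255 -0.0715  0.0206] [ 0.6887 -0.2125  0.01  ] [0.8733 0.0451 0.04  ]
  rect ((781.5272827148438, -83.44857788085938), (257.31646728515625, 184.5589141845703), 89.70745086669922)
tape [0.5579 0.4295 0.0251]
jt [0.7824 0.2281 0.0686]
jr [0.7691 0.1402 0.0737]
ink [0.347  0.2921 0.0596]
er [0.3269 0.1924 0.0078]
bar [0.4799 0.0472 0.0235]
w1 [ 0.2789  1.1019 -0.9245]
w2 [ 0.3218  0.1538 -0.0059]
```

View pics/crop.png

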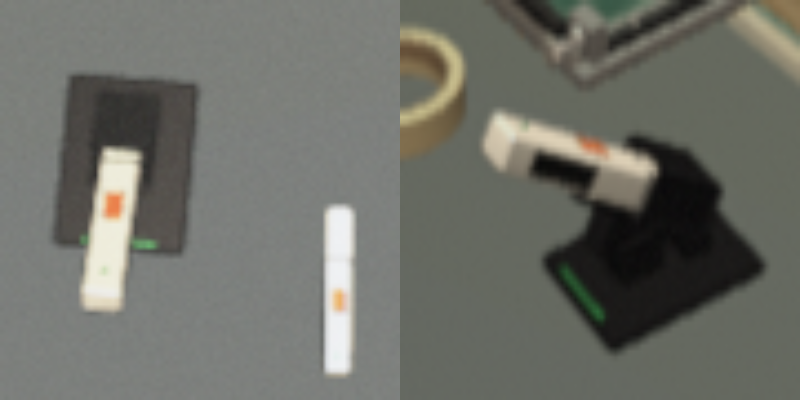

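The crop confirms it: the large bar with dark side strips sits in the black cradle, and the thinner bar on the right is loose. Measured values are plausible (tag z 0.200, keys 57 mm apart at z 0.035, bar slope about 31°).

```bash
cat >> h.py <<'E'
def to(p,rpy):
    o=telemetry.get_obs(); A=R.from_euler("xyz",o["tcp_rot"],degrees=True); B=R.from_euler("xyz",rpy,degrees=True)
    print(np.round(A.inv().apply(np.array(p)-o["ee_pos"])*1000,1), np.round((A.inv()*B).as_rotvec(degrees=True),1))
E
python3 -c "
from h import *
to([.4807,-.1708,.10],[180,0,0])"
```

```text
[-508.4 -591.7  120.7] [-0.000e+00  1.000e-01  1.652e+02]
```

>>> {"name": "play_rows", "arguments": {"increments": [[[-25, -30, 0], [0, 0, 8], 1], [[-50, -60, 0], [0, 0, 16], 1], [[-76, -90, 0], [0, 0, 24], 1], [[-102, -118, 5], [0, 0, 33], 1], [[-127, -148, 10], [0, 0, 41], 1], [[-152, -178, 15], [0, 0, 49], 1], [[-178, -207, 20], [0, 0, 58], 1], [[-203, -237, 25], [0, 0, 66], 1], [[-229, -266, 30], [0, 0, 74], 1], [[-254, -296, 35], [0, 0, 82], 1], [[-280, -325, 40], [0, 0, 91], 1], [[-305, -355, 45], [0, 0, 99], 1], [[-330, -385, 50], [0, 0, 107], 1], [[-356, -414, 60], [0, 0, 115], 1], [[-381, -444, 70], [0, 0, 124], 1], [[-407, -473, 80], [0, 0, 132], 1], [[-432, -503, 90], [0, 0, 140], 1], [[-458, -532, 100], [0, 0, 149], 1], [[-483, -562, 110], [0, 0, 157], 1], [[-508, -592, 121], [0, 0, 165], 1]]}}

```text
time: 2.1
ee_pos: [0.4806, -0.1723, 0.0989]
tcp_rot: [-180.0, 0.0, -0.2]
wrist_force: [0.9, 0.4, 0.3]
opening: -0.0001
grasp_force: 0.0
```

```bash
python3 - <<'E'
from h import *
i,W=cloud("scene")
j,V=cloud("top")
save("k",np.hstack([cv2.resize(i[300:420,300:440],(400,343)),cv2.resize(j[230:320,360:465],(400,343))]))
to([.4807,-.1708,.06],[180,0,0])
E
```

```text
[ 0.3 -2.8 37. ] [-0.   0.2 -0.3]
```

View pics/k.png

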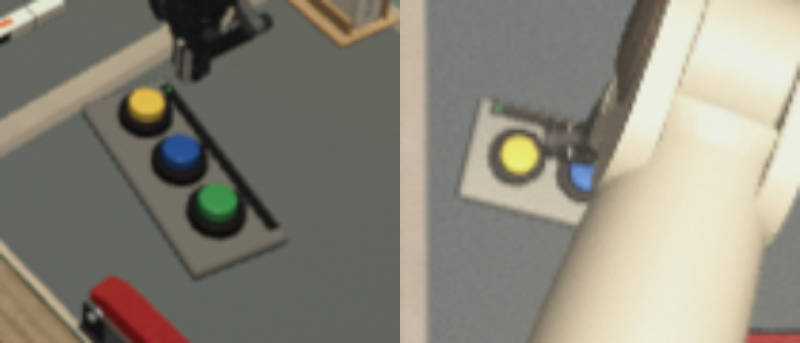

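The gripper tip (crop 185,75) hangs above the blue key. I'll re-measure the keys from the scene camera, including green.

```bash
python3 - <<'E'
from h import *
np.set_printoptions(precision=4,suppress=True)
S=np.load("scene.npz");W=S["W"];h=cv2.cvtColor(S["i"],cv2.COLOR_RGB2HSV)
vv,uu=np.mgrid[:480,:640]
for n,u,v in(("y",351,338),("b",363,354),("g",376,371)):
    m=(np.hypot(uu-u,vv-v)<12)&(W[...,2]>.031)&(h[...,1]>110)&(h[...,2]>60)
    P=W[m];print(n,len(P),np.median(P,0),(P.min(0)+P.max(0))/2)
E
```

```text
y 68 [ 0.4894 -0.1178  0.0324] [ 0.4895 -0.1179  0.033 ]
b 78 [ 0.4764 -0.1724  0.0324] [ 0.4764 -0.1721  0.0337]
g 77 [ 0.4637 -0.2262  0.0322] [ 0.4631 -0.2267  0.0333]
```

>>> {"name": "play_rows", "arguments": {"increments": [[[-2, 0, 25], [0, 0, 0], 1], [[-2, 0, 40], [0, 0, 0], 1], [[-2, 0, 46], [0, 0, 0], 1], [[-2, 0, 49], [0, 0, 0], 1], [[-2, 0, 50], [0, 0, 0], 1], [[-2, 0, 50], [0, 0, 0], 1], [[-2, 0, 50], [0, 0, 0], 1]]}}

```text
time: 2.9
ee_pos: [0.4787, -0.1706, 0.0503]
tcp_rot: [180.0, -0.1, 0.2]
wrist_force: [0.5, -0.1, 0.3]
opening: -0.0003
grasp_force: 0.0
```

>>> {"name": "play_rows", "arguments": {"increments": [[[0, 0, 1], [0, 0, 0], 1], [[0, 0, 2], [0, 0, 0], 1], [[0, 0, 3], [0, 0, 0], 1], [[0, 0, 3], [0, 0, 0], 1], [[0, 0, 3], [0, 0, 0], 1]]}}

```text
time: 3.4
ee_pos: [0.4783, -0.1706, 0.0465]
tcp_rot: [-180.0, 0.0, 0.2]
wrist_force: [0.2, 1.1, -0.6]
opening: 0.0003
grasp_force: 0.0
```

>>> {"name": "play_rows", "arguments": {"increments": [[[0, 0, 1], [0, 0, 0], 1], [[0, 0, 2], [0, 0, 0], 1], [[0, 0, 2], [0, 0, 0], 1], [[0, 0, 2], [0, 0, 0], 1]]}}

```text
time: 3.8
ee_pos: [0.4783, -0.1706, 0.0445]
tcp_rot: [180.0, 0.0, 0.2]
wrist_force: [-0.0, 0.2, 0.6]
opening: -0.0002
grasp_force: 0.0
```

```bash
python3 - <<'E'
from h import *
i,W=cloud("scene")
save("k2",cv2.resize(i[300:420,300:440],(560,480)))
o=telemetry.get_obs();print(o["ee_pos"],o["wrist_force"])
E
```

```text
[ 0.47834458 -0.17062634  0.04459235] [-0.31628526  0.28519545  0.11358487]
```

View pics/k2.png

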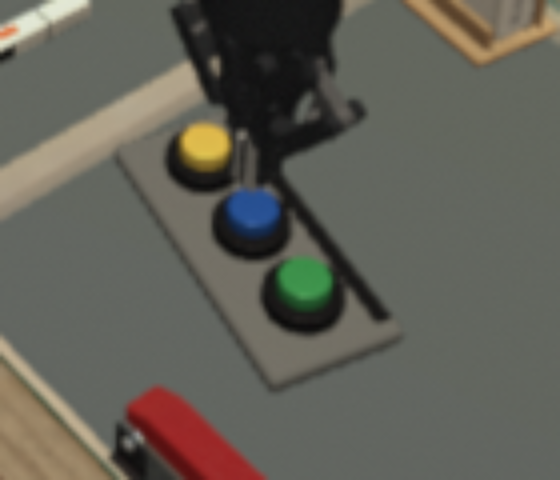

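The fingertip (crop 248,185) appears just above or behind the blue key (crop 253,212), and the key isn't touched. I'll find out where the tip really is by depth.

```bash
python3 - <<'E'
from h import *
np.set_printoptions(precision=4,suppress=True)
i,W=cloud("scene")
for v in range(336,360,2): print(v,W[v,358:366:2].round(3).tolist(), i[v,362])
c=calibration("scene")
f=240/np.tan(np.radians(c["vertical_fov"])/2);K=np.array([[f,0,c["cx"]],[0,f,c["cy"]],[0,0,1.]])
o=telemetry.get_obs()
P=np.array([o["ee_pos"],o["ee_pos"]-[0,0,.019],[.4785,-.172,.034]])
print(cv2.projectPoints(P,np.array(c["rvec"],float),np.array(c["tvec"],float),K,np.array([c["k1"],0,0,0,0.]))[0].squeeze(), c)
print(o)
E
```

```text
336 [[0.47, -0.16, 0.075], [0.465, -0.171, 0.087], [0.466, -0.175, 0.09], [0.465, -0.182, 0.096]] [69 66 61]
338 [[0.469, -0.161, 0.071], [0.464, -0.172, 0.083], [0.465, -0.177, 0.086], [0.47, -0.178, 0.083]] [88 84 78]
340 [[0.468, -0.162, 0.067], [0.465, -0.172, 0.076], [0.466, -0.176, 0.079], [0.47, -0.178, 0.078]] [88 84 77]
342 [[0.465, -0.165, 0.064], [0.466, -0.171, 0.068], [0.464, -0.178, 0.075], [0.469, -0.18, 0.074]] [88 85 78]
344 [[0.466, -0.166, 0.058], [0.465, -0.172, 0.064], [0.463, -0.18, 0.072], [0.472, -0.178, 0.064]] [89 86 78]
346 [[0.493, -0.14, 0.013], [0.466, -0.172, 0.056], [0.466, -0.178, 0.062], [0.47, -0.18, 0.06]] [88 84 78]
348 [[0.483, -0.151, 0.022], [0.479, -0.16, 0.032], [0.483, -0.163, 0.032], [0.486, -0.166, 0.033]] [ 50  80 133]
350 [[0.474, -0.159, 0.029], [0.474, -0.166, 0.034], [0.479, -0.167, 0.032], [0.483, -0.169, 0.031]] [ 39  79 145]
352 [[0.468, -0.166, 0.032], [0.471, -0.169, 0.032], [0.474, -0.172, 0.033], [0.478, -0.174, 0.032]] [ 40  81 147]
354 [[0.461, -0.172, 0.035], [0.467, -0.173, 0.032], [0.47, -0.176, 0.033], [0.474, -0.179, 0.0
[... 298 characters left out ...]
50.6772]] {'vertical_fov': 56.450414742294335, 'cx': 312.2522885360026, 'cy': 244.1499131182472, 'k1': -0.010696276700324341, 'rvec': array([ 2.0555, -0.7196,  0.3857]), 'tvec': array([-0.3662,  0.3583,  0.8864])}
{'time': 3.9, 'q': array([-19.63  ,  -0.4597, -15.0187,  75.4385,  -0.0029, 160.1982]), 'qd': array([ 0.0333, -0.0788,  0.0671,  0.1423, -0.0686,  0.0052]), 'joint_efforts': array([ -0.0019, -45.734 ,  46.2323,   0.0017,   0.0001,   0.    ]), 'ee_pos': array([ 0.4783, -0.1706,  0.0446]), 'tcp_rot': array([179.9964,  -0.0014,   0.1718]), 'wrist_force': array([0.0907, 0.1516, 0.471 ]), 'torque': array([ 0.031 ,  0.0348, -0.0158]), 'grasp_force': 0.0, 'opening': 4.763358913808069e-05}
```

The tip is sideways right but still about 1–2 cm above the key, so I'll go lower in small steps and watch the force.

>>> {"name": "play_rows", "arguments": {"increments": [[[0, 0, 1], [0, 0, 0], 1], [[0, 0, 2], [0, 0, 0], 1], [[0, 0, 3], [0, 0, 0], 1], [[0, 0, 4], [0, 0, 0], 1], [[0, 0, 5], [0, 0, 0], 1], [[0, 0, 6], [0, 0, 0], 1], [[0, 0, 6], [0, 0, 0], 1]]}}

```text
time: 4.6
ee_pos: [0.4782, -0.1706, 0.0384]
tcp_rot: [-180.0, 0.0, 0.2]
wrist_force: [0.6, -0.3, 0.2]
opening: -0.0002
grasp_force: 0.0
```

>>> {"name": "play_rows", "arguments": {"increments": [[[0, 0, 1], [0, 0, 0], 1], [[0, 0, 2], [0, 0, 0], 1], [[0, 0, 3], [0, 0, 0], 1], [[0, 0, 4], [0, 0, 0], 1], [[0, 0, 4], [0, 0, 0], 1]]}}

```text
time: 5.1
ee_pos: [0.4783, -0.1706, 0.0344]
tcp_rot: [-180.0, 0.0, 0.2]
wrist_force: [-0.2, 0.7, 0.3]
opening: -0.0002
grasp_force: 0.0
```

```bash
python3 - <<'E'
from h import *
np.set_printoptions(precision=4,suppress=True)
i,W=cloud("scene")
for v in range(338,362,2): print(v,W[v,360:366:2].round(3).tolist(), i[v,362])
save("k3",cv2.resize(i[320:380,330:400],(700,600),interpolation=cv2.INTER_CUBIC))
o=telemetry.get_obs();print(o["ee_pos"],o["wrist_force"])
E
```

```text
338 [[0.466, -0.17, 0.08], [0.462, -0.179, 0.09], [0.466, -0.181, 0.089]] [46 45 42]
340 [[0.464, -0.172, 0.077], [0.466, -0.176, 0.079], [0.465, -0.183, 0.085]] [81 77 71]
342 [[0.465, -0.172, 0.069], [0.468, -0.175, 0.071], [0.471, -0.178, 0.071]] [88 85 78]
344 [[0.467, -0.171, 0.062], [0.465, -0.178, 0.068], [0.469, -0.181, 0.068]] [89 86 79]
346 [[0.468, -0.17, 0.055], [0.465, -0.178, 0.063], [0.468, -0.182, 0.064]] [86 82 76]
348 [[0.464, -0.174, 0.054], [0.466, -0.178, 0.056], [0.471, -0.179, 0.053]] [85 81 73]
350 [[0.475, -0.164, 0.032], [0.467, -0.178, 0.048], [0.469, -0.182, 0.05]] [82 84 91]
352 [[0.472, -0.168, 0.031], [0.474, -0.172, 0.033], [0.478, -0.175, 0.033]] [ 41  80 146]
354 [[0.467, -0.173, 0.031], [0.469, -0.177, 0.034], [0.474, -0.178, 0.031]] [ 41  82 149]
356 [[0.464, -0.177, 0.031], [0.466, -0.18, 0.033], [0.472, -0.181, 0.029]] [ 49  82 134]
358 [[0.463, -0.177, 0.025], [0.467, -0.18, 0.025], [0.47, -0.183, 0.026]] [20 40 73]
360 [[0.462, -0.179, 0.022], [0.466, -0.181, 0.02], [0.469, -0.185, 0.021]] [27 26 27]
[ 0.4783 -0.1706  0.0345] [0.3511 0.1613 0.2476]
```

View pics/k3.png

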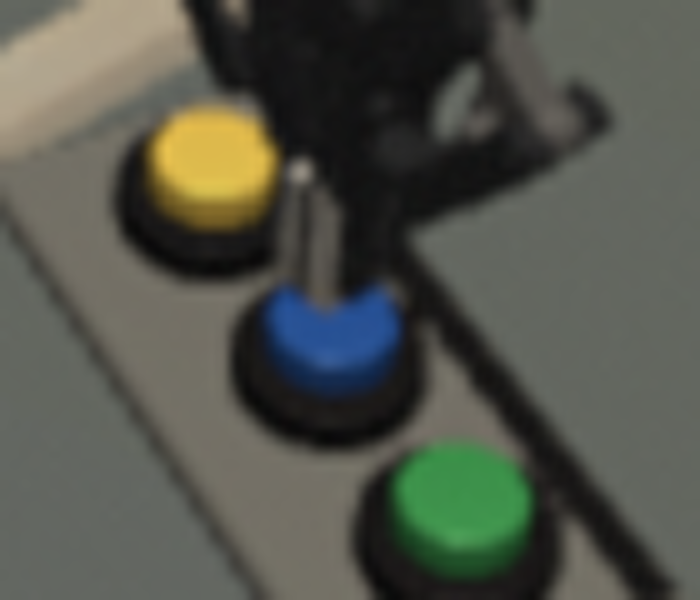

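The tip still hovers about 1 cm above the blue key (crop 325,305) and is well centred, so I'll continue down.

>>> {"name": "play_rows", "arguments": {"increments": [[[0, 0, 2], [0, 0, 0], 1], [[0, 0, 4], [0, 0, 0], 1], [[0, 0, 6], [0, 0, 0], 1], [[0, 0, 8], [0, 0, 0], 1], [[0, 0, 9], [0, 0, 0], 1], [[0, 0, 10], [0, 0, 0], 1], [[0, 0, 10], [0, 0, 0], 1]]}}

```text
time: 5.85
ee_pos: [0.4783, -0.1706, 0.0245]
tcp_rot: [-180.0, 0.0, 0.2]
wrist_force: [0.1, -0.5, -0.2]
opening: -0.0001
grasp_force: 0.0
```

>>> {"name": "play_rows", "arguments": {"increments": [[[0, 0, 1], [0, 0, 0], 1], [[0, 0, 2], [0, 0, 0], 1], [[0, 0, 3], [0, 0, 0], 1], [[0, 0, 4], [0, 0, 0], 1], [[0, 0, 4], [0, 0, 0], 1]]}}

```text
time: 6.35
ee_pos: [0.4784, -0.1707, 0.0206]
tcp_rot: [180.0, -0.0, 0.2]
wrist_force: [0.3, -1.4, 1.9]
opening: 0.0002
grasp_force: 1.1
```

```bash
python3 - <<'E'
from h import *
np.set_printoptions(precision=4,suppress=True)
i,W=cloud("scene")
for v in range(344,364,2): print(v,W[v,360:368:2].round(3).tolist(), i[v,362])
cv2.imwrite("pics/last.png",cv2.resize(i[320:380,330:400],(700,600))[...,::-1])
o=telemetry.get_obs();print(o["ee_pos"],o["wrist_force"])
E
```

```text
344 [[0.467, -0.17, 0.061], [0.464, -0.179, 0.07], [0.465, -0.184, 0.073], [0.469, -0.186, 0.072]] [73 70 65]
346 [[0.465, -0.173, 0.059], [0.465, -0.178, 0.062], [0.47, -0.18, 0.06], [0.471, -0.185, 0.064]] [88 85 78]
348 [[0.466, -0.172, 0.051], [0.466, -0.178, 0.056], [0.47, -0.181, 0.056], [0.472, -0.185, 0.057]] [86 82 76]
350 [[0.465, -0.173, 0.046], [0.467, -0.178, 0.049], [0.471, -0.18, 0.048], [0.473, -0.184, 0.05]] [82 79 72]
352 [[0.466, -0.173, 0.039], [0.468, -0.177, 0.041], [0.469, -0.182, 0.045], [0.473, -0.184, 0.043]] [80 76 69]
354 [[0.466, -0.173, 0.033], [0.467, -0.179, 0.037], [0.47, -0.182, 0.038], [0.478, -0.181, 0.032]] [86 84 82]
356 [[0.465, -0.176, 0.029], [0.468, -0.178, 0.029], [0.471, -0.182, 0.03], [0.475, -0.184, 0.029]] [ 50  82 135]
358 [[0.466, -0.175, 0.021], [0.466, -0.181, 0.026], [0.47, -0.183, 0.026], [0.475, -0.184, 0.023]] [23 44 79]
360 [[0.461, -0.18, 0.022], [0.466, -0.181, 0.02], [0.471, -0.183, 0.018], [0.471, -0.189, 0.023]] [27 24 26]
362 [[0.46, -0.182, 0.019], [0.462, -0.185, 0.02], [0.466, -0.188, 0.02], [0.469, -0.191, 0.02]] [30 29 27]
[ 0.4785 -0.1706  0.0207] [-0.1201  0.4767  2.2095]
```

Contact: about 2.1 N at z 0.0207, so the fingertips really sit about 29 mm further back than the stated geometry implies. I'll press 2 mm more.

>>> {"name": "play_rows", "arguments": {"increments": [[[0, 0, 1], [0, 0, 0], 1], [[0, 0, 2], [0, 0, 0], 1], [[0, 0, 2.5], [0, 0, 0], 1], [[0, 0, 2.5], [0, 0, 0], 1], [[0, 0, 2.5], [0, 0, 0], 1]]}}

```text
time: 6.9
ee_pos: [0.4784, -0.1706, 0.0182]
tcp_rot: [180.0, -0.0, 0.2]
wrist_force: [-0.0, -0.2, 3.6]
opening: -0.0002
grasp_force: 1.7
```

>>> {"name": "play_rows", "arguments": {"increments": [[[0, 0, -12], [0, 0, 0], 1], [[0, 0, -25], [0, 0, 0], 1], [[6, -27, -25], [0, 0, 0], 1], [[13, -54, -25], [0, 0, 0], 1], [[13, -54, -25], [0, 0, 0], 1], [[13, -54, -12], [0, 0, 0], 1], [[13, -54, -6], [0, 0, 0], 1], [[13, -54, -3], [0, 0, 0], 1], [[13, -54, -1], [0, 0, 0], 1], [[13, -54, 0], [0, 0, 0], 1], [[13, -54, 0], [0, 0, 0], 1], [[13, -54, 0], [0, 0, 0], 1], [[13, -54, 0], [0, 0, 0], 1]]}}

```text
time: 8.2
ee_pos: [0.4912, -0.1168, 0.0183]
tcp_rot: [180.0, -0.0, 0.2]
wrist_force: [-1.7, -2.7, 2.1]
opening: 0.0002
grasp_force: 1.7
```

>>> {"name": "play_rows", "arguments": {"increments": [[[0, 0, 0], [0, 0, 0], 1], [[0, 0, 0.3], [0, 0, 0], 1], [[0, 0, 0.3], [0, 0, 0], 1]]}}

```text
time: 8.5
ee_pos: [0.4913, -0.1168, 0.0179]
tcp_rot: [180.0, -0.0, 0.2]
wrist_force: [-1.9, -1.2, 3.7]
opening: 0.0
grasp_force: 1.8
```

>>> {"name": "play_rows", "arguments": {"increments": [[[0, 0, -15], [0, 0, 0], 1], [[0, 0, -30], [0, 0, 0], 1], [[-9, 36, -30], [0, 0, 0], 1], [[-18, 73, -30], [0, 0, 0], 1], [[-26, 110, -30], [0, 0, 0], 1], [[-26, 110, -30], [0, 0, 0], 1], [[-26, 110, -15], [0, 0, 0], 1], [[-26, 110, -6], [0, 0, 0], 1], [[-26, 110, -3], [0, 0, 0], 1], [[-26, 110, -1], [0, 0, 0], 1], [[-26, 110, 0], [0, 0, 0], 1], [[-26, 110, 0], [0, 0, 0], 1], [[-26, 110, 0], [0, 0, 0], 1], [[-26, 110, 0], [0, 0, 0], 1], [[-26, 110, 0], [0, 0, 0], 1]]}}

```text
time: 10.0
ee_pos: [0.4658, -0.2267, 0.018]
tcp_rot: [-180.0, -0.0, 0.2]
wrist_force: [-0.0, 3.0, 3.6]
opening: -0.0001
grasp_force: 1.7
```

All three keys have been pressed. Now I'll rise, turn the wrist and move towards the scanner with the gripper open.

>>> {"name": "play_rows", "arguments": {"increments": [[[0, 0, -30], [0, 0, 0], 1], [[0, 0, -70], [0, 0, -8], 1], [[0, 0, -110], [0, 0, -17], 1], [[3, -20, -150], [0, 0, -25], 0], [[6, -45, -190], [0, 0, -34], 0], [[10, -70, -210], [0, 0, -42], 0], [[15, -95, -220], [0, 0, -51], 0], [[20, -120, -230], [0, 0, -59], 0], [[25, -145, -240], [0, 0, -68], 0], [[30, -170, -240], [0, 0, -76], 0], [[35, -195, -240], [0, 0, -85], 0], [[40, -220, -240], [0, 0, -93], 0], [[40, -245, -240], [0, 0, -102], 0], [[40, -270, -240], [0, 0, -110], 0], [[40, -295, -240], [0, 0, -119], 0], [[40, -320, -240], [0, 0, -127], 0], [[40, -345, -240], [0, 0, -136], 0], [[40, -370, -240], [0, 0, -144], 0], [[40, -395, -240], [0, 0, -153], 0], [[40, -420, -240], [0, 0, -161], 0]]}}

```text
time: 12.0
ee_pos: [0.5045, 0.1943, 0.2576]
tcp_rot: [-180.0, 0.0, 161.5]
wrist_force: [0.5, -0.5, 1.4]
opening: 0.0856
grasp_force: 0.0
```

```bash
cat >> h.py <<'E'
def tool(yaw,slope):
    y,s=np.radians([yaw,slope])
    sx=np.array([np.cos(s)*np.cos(y),np.cos(s)*np.sin(y),-np.sin(s)]); sy=np.array([-np.sin(y),np.cos(y),0]); n=np.cross(sx,sy)
    return R.from_matrix(np.array([-sx,sy,-n]).T).as_euler("xyz",degrees=True), sx,n
E
python3 - <<'E'
from h import *
r,s,n=tool(-5,32); g=np.array([.497,.1996,.096])
print(r,n,g+.1*n); to(g+.1*n,r); print(telemetry.get_obs()["q"])
E
```

```text
[180. -32. 175.] [ 0.52790276 -0.04618551  0.8480481 ] [0.54979028 0.19498145 0.18080481]
[-42.7  15.   76.8] [  3.7  31.9 -13.1]
[ 2.10823266e+01  4.67151300e+00  1.39028291e+01  9.92171171e+01
 -3.32085681e-02  3.95758686e+01]
```

>>> {"name": "play_rows", "arguments": {"increments": [[[-8, 3, 15], [0.7, 6.4, -2.6], 0], [[-16, 6, 30], [1.5, 12.8, -5.2], 0], [[-25, 9, 45], [2.2, 19, -7.8], 0], [[-34, 12, 60], [3, 25.5, -10.5], 0], [[-43, 15, 77], [3.7, 31.9, -13.1], 0], [[-43, 15, 77], [3.7, 31.9, -13.1], 0], [[-43, 15, 77], [3.7, 31.9, -13.1], 0]]}}

```text
time: 12.7
ee_pos: [0.5504, 0.1934, 0.1766]
tcp_rot: [-179.9, -32.4, 174.5]
wrist_force: [-0.0, -0.1, 1.3]
opening: 0.0852
grasp_force: 0.0
```

```bash
python3 - <<'E'
from h import *
i,W=cloud("scene"); np.savez("pre",i=i,W=W); j,V=cloud("top")
save("pre",np.hstack([cv2.resize(i[190:310,220:360],(460,394)),cv2.resize(j[210:300,260:340],(340,394))]))
print(telemetry.get_obs()["q"])
E
```

```text
[ 14.22589543  43.24069162  49.67398233 126.62392315  10.28424082
  16.82022673]
```

View pics/pre.png

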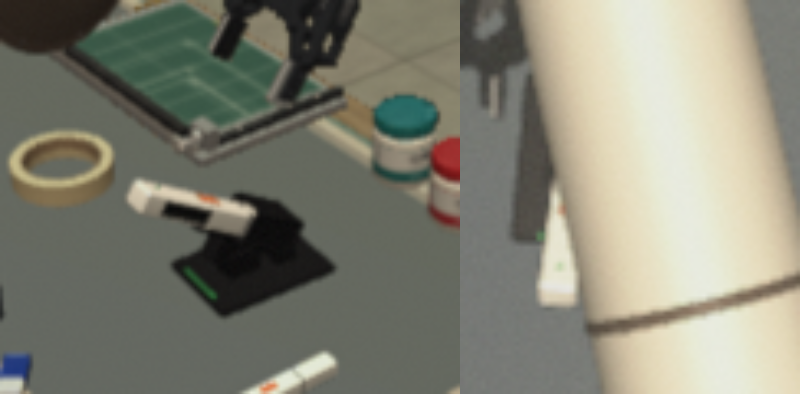

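The fingers (crop 225,50 and 285,95) stand above and behind the scanner. I'll use depth to place the tips in the tool frame. Joint 4 is near its limit, so I'll use a smaller tilt.

```bash
python3 - <<'E'
from h import *
np.set_printoptions(precision=1,suppress=True)
W=np.load("pre.npz")["W"]; o=telemetry.get_obs()
A=R.from_euler("xyz",o["tcp_rot"],degrees=True)
P=W.reshape(-1,3);P=P[~np.isnan(P).any(1)]
for off in (0,.029):
  Q=A.inv().apply(P-o["ee_pos"]-[0,0,off])*1000
  k=(abs(Q[:,0])<35)&(abs(Q[:,1])<65)&(Q[:,2]>-120)&(Q[:,2]<30)
  q=Q[k]
  for sgn in(-1,1):
    f=q[(q[:,1]*sgn>15)&(q[:,2]>-70)]
    f=f[np.argsort(-f[:,2])]; print(off,sgn,len(f),"tip pts\n",f[:12])
  print(np.histogram(q[:,2],bins=np.arange(-120,31,10)))
E
```

```text
0 -1 166 tip pts
 [[ -3.5 -48.6 -15.6]
 [  4.  -48.4 -16.5]
 [ -4.2 -51.3 -17.1]
 [  4.4 -43.5 -17.1]
 [ -8.  -50.6 -17.6]
 [  2.4 -50.  -17.7]
 [-10.6 -51.1 -18.5]
 [-15.9 -48.8 -18.7]
 [  0.2 -51.1 -18.8]
 [  4.3 -41.6 -19.1]
 [  6.1 -49.  -19.3]
 [ -3.1 -50.8 -19.5]]
0 1 176 tip pts
 [[ -4.   40.  -16.3]
 [ -9.5  42.8 -16.5]
 [  2.3  41.8 -16.9]
 [ -1.6  42.8 -17.5]
 [-11.3  41.2 -17.8]
 [-16.8  43.9 -18. ]
 [ -5.3  43.5 -18.2]
 [  5.5  43.7 -18.3]
 [ -6.8  41.4 -19.5]
 [  4.4  41.1 -19.7]
 [-10.1  41.6 -20.4]
 [  2.3  39.8 -20.9]]
(array([132, 123, 114, 119,  94,  71,  63,  64,  66,  56,  22,   0,   0,
         0,   0]), array([-120, -110, -100,  -90,  -80,  -70,  -60,  -50,  -40,  -30,  -20,
        -10,    0,   10,   20,   30]))
0.029 -1 287 tip pts
 [[-18.8 -48.6   9.1]
 [-11.2 -48.4   8.1]
 [-19.4 -51.4   7.6]
 [-10.9 -43.6   7.6]
 [-23.2 -50.7   7. ]
 [-12.8 -50.1   6.9]
 [-25.9 -51.2   6.1]
 [-31.2 -48.9   6. ]
 [-15.  -51.1   5.9]
 [-11.  -41.7   5.5]
 [ -9.2 -49.    5.4]
 [-18.4 -50.9   5.2]]
0.029 1 274 tip pts
 [[-19.2  39.9   8.3]
 [-24.7  42.7   8.1]
 [-12.9  41.8   7.8]
 [-16.8  42.7   7.1]
 [-26.6  41.1   6.9]
 [-32.   43.8   6.7]
 [-20.6  43.4   6.5]
 [ -9.8  43.6   6.4]
 [-22.1  41.4   5.1]
 [-10.8  41.1   4.9]
 [-25.4  41.5   4.3]
 [-12.9  39.8   3.8]]
(array([108,  81, 116, 127, 113, 115, 116,  75,  65,  65,  64,  60,  48,
         0,   0]), array([-120, -110, -100,  -90,  -80,  -70,  -60,  -50,  -40,  -30,  -20,
        -10,    0,   10,   20,   30]))
```

The mismatch lies along the tool axis: the real grasp point is about 27 mm short of the reported TCP. I'll go to a pre-grasp with 12° tilt and allow for that.

```bash
python3 - <<'E'
from h import *
r,s,n=tool(-5,12); g=np.array([.497,.1996,.096])-.027*n
print(r,n,g); to(g+.075*n,r)
E
```

```text
[180. -12. 175.] [ 0.20712052 -0.0181207   0.9781476 ] [0.49140775 0.20008926 0.06959001]
[15.   0.8 57.4] [  0.3 -19.7  -0.3]
```

>>> {"name": "play_rows", "arguments": {"increments": [[[5, 0, 19], [0, -6.5, 0], 0], [[10, 0, 38], [0, -13, 0], 0], [[15, 1, 57], [0, -19.7, 0], 0], [[15, 1, 57], [0, -19.7, 0], 0], [[15, 1, 57], [0, -19.7, 0], 0]]}}

```text
time: 13.3
ee_pos: [0.5034, 0.1988, 0.146]
tcp_rot: [179.7, -11.7, 174.7]
wrist_force: [0.1, -0.0, 0.9]
opening: 0.0854
grasp_force: 0.0
```

```bash
python3 - <<'E'
from h import *
np.set_printoptions(precision=1,suppress=True)
i,W=cloud("scene"); save("pre2",cv2.resize(i[190:310,220:360],(700,600))); o=telemetry.get_obs(); print(o["q"],o["ee_pos"]*1000,o["tcp_rot"])
c=calibration("scene");print("cam",-cv2.Rodrigues(np.array(c["rvec"],float))[0].T@c["tvec"])
A=R.from_euler("xyz",o["tcp_rot"],degrees=True)
P=W.reshape(-1,3);P=P[~np.isnan(P).any(1)]
Q=A.inv().apply(P-o["ee_pos"])*1000
k=(abs(Q[:,0])<35)&(abs(Q[:,1])<65)&(Q[:,2]>-40)&(Q[:,2]<-10)
for sg in(-1,1):
  f=Q[k&(Q[:,1]*sg>10)]; print(len(f),f.min(0),f.max(0),np.median(f,0)); print(np.histogram(f[:,1],bins=np.arange(-64,65,4)))
E
```

```text
[18.8 14.3 11.5 97.9  5.1 23.6] [505.1 199.  146.3] [179.7 -11.8 174.7]
cam [-0.1 -0.7  0.8]
49 [ -7.4 -60.3 -39.9] [ 14.8 -41.9 -21.3] [  8.1 -52.8 -33. ]
(array([ 1, 13, 15, 15,  4,  1,  0,  0,  0,  0,  0,  0,  0,  0,  0,  0,  0,
        0,  0,  0,  0,  0,  0,  0,  0,  0,  0,  0,  0,  0,  0,  0]), array([-64, -60, -56, -52, -48, -44, -40, -36, -32, -28, -24, -20, -16,
       -12,  -8,  -4,   0,   4,   8,  12,  16,  20,  24,  28,  32,  36,
        40,  44,  48,  52,  56,  60,  64]))
49 [ -7.9  37.9 -39.9] [ 15.1  46.1 -21.9] [  4.   41.3 -30.9]
(array([ 0,  0,  0,  0,  0,  0,  0,  0,  0,  0,  0,  0,  0,  0,  0,  0,  0,
        0,  0,  0,  0,  0,  0,  0,  0,  9, 35,  5,  0,  0,  0,  0]), array([-64, -60, -56, -52, -48, -44, -40, -36, -32, -28, -24, -20, -16,
       -12,  -8,  -4,   0,   4,   8,  12,  16,  20,  24,  28,  32,  36,
        40,  44,  48,  52,  56,  60,  64]))
```

View pics/pre2.png

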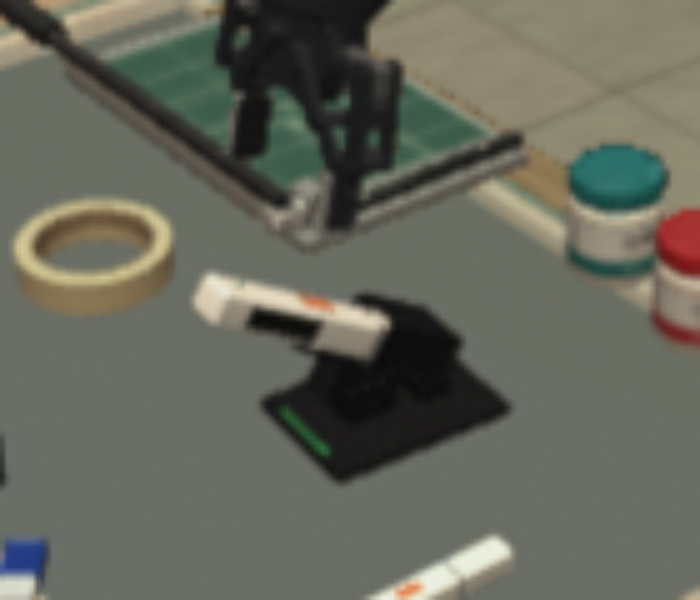

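The open fingers (crop 250,130 and 345,190) straddle the scanner line, with the scanner grip at crop (285,325). The inner face is at +41 mm in tool y, so it's centred. Going down to the grasp.

```bash
python3 - <<'E'
from h import *
r,s,n=tool(-5,12); g=np.array([.497,.1996,.096])-.027*n
to(g,r)
E
```

```text
[-2.3 -0.6 77.9] [ 0.3  0.2 -0.3]
```

>>> {"name": "play_rows", "arguments": {"increments": [[[-2, 0, 25], [0, 0, 0], 0], [[-4, 0, 50], [0, 0, 0], 0], [[-4, 0, 66], [0, 0, 0], 0], [[-4, 0, 78], [0, 0, 0], 0], [[-4, 0, 78], [0, 0, 0], 0], [[-4, 0, 78], [0, 0, 0], 0]]}}

```text
time: 13.95
ee_pos: [0.4952, 0.2003, 0.0651]
tcp_rot: [179.9, -12.2, 174.6]
wrist_force: [0.4, -0.0, 0.3]
opening: 0.0852
grasp_force: 0.0
```

>>> {"name": "play_rows", "arguments": {"increments": [[[0, 0, 0], [0, 0, 0], 0.4], [[0, 0, 0], [0, 0, 0], 0.55], [[0, 0, 0], [0, 0, 0], 0.7], [[0, 0, 0], [0, 0, 0], 1], [[0, 0, 0], [0, 0, 0], 1], [[0, 0, 0], [0, 0, 0], 1], [[0, 0, 0], [0, 0, 0], 1], [[0, 0, 0], [0, 0, 0], 1]], "grip_force": 40}}

```text
time: 14.75
ee_pos: [0.4946, 0.2003, 0.0637]
tcp_rot: [179.9, -12.3, 174.6]
wrist_force: [0.2, 1.7, 3.3]
opening: 0.0255
grasp_force: 39.5
```

Grasped: opening 25.5 mm, 39.5 N. Drawing it out along its axis.

>>> {"name": "play_rows", "arguments": {"increments": [[[5, 0, -2], [0, 0, 0], 1], [[9.5, 0, -3.5], [0, 0, 0], 1], [[19, 0, -7], [0, 0, 0], 1], [[28, 0, -10], [0, 0, 0], 1], [[38, 0, -14], [0, 0, 0], 1], [[47, 0, -17], [0, 0, 0], 1], [[56, 0, -20.5], [0, 0, 0], 1], [[66, 0, -24], [0, 0, 0], 1], [[75, 0, -27], [0, 0, 0], 1], [[85, 0, -31], [0, 0, 0], 1], [[85, 0, -31], [0, 0, 0], 1]]}}

```text
time: 15.85
ee_pos: [0.4174, 0.2075, 0.1128]
tcp_rot: [179.9, -12.3, 174.7]
wrist_force: [0.1, 0.3, -1.2]
opening: 0.0257
grasp_force: 39.1
```

```bash
python3 - <<'E'
from h import *
i,W=cloud("scene"); save("out",cv2.resize(i[190:310,220:360],(700,600))); np.savez("out",i=i,W=W)
o=telemetry.get_obs();print(o["ee_pos"],o["tcp_rot"],o["wrist_force"],o["opening"],o["q"])
E
```

```text
[0.41786796 0.20741995 0.1122465 ] [179.92131408 -12.32988753 174.6483772 ] [ 0.59910411  1.01010069 -1.43472229] 0.025307401269072053 [22.70464498  4.03057252 -3.94462947 92.90626361  5.83407341 27.50862365]
```

View pics/out.png

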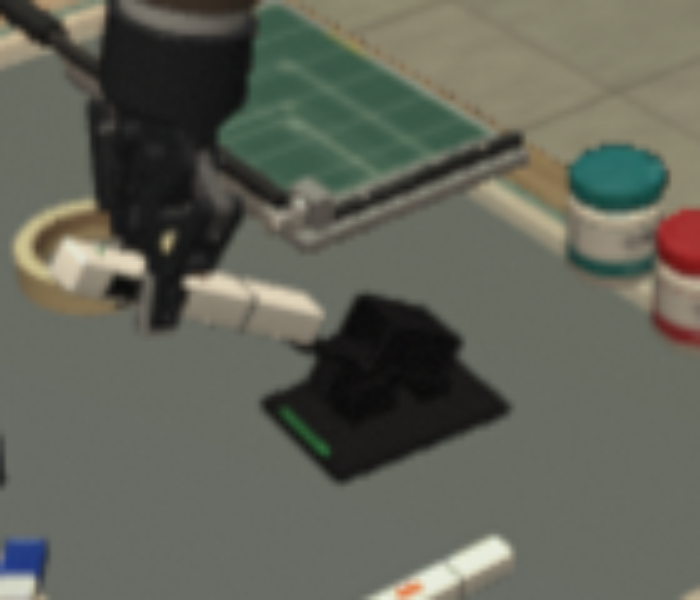

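The scanner is clear of the sleeve (nose at crop 320,320, cradle mouth at 360,300) and held at the strips. Next I'll lift and level it, then bring it in front of the box.

```bash
python3 - <<'E'
from h import *
to([.40,.205,.20],[180,-12.3,174.7]);to([.40,.205,.22],[180,19.7,174.7]); to([.498,-.033,.172],[180,19.7,171.7])
E
```

```text
[ 35.9  -4.  -82. ] [ 0.1 -0.  -0.1]
[  40.2   -3.9 -101.5] [  0.1 -32.   -0.1]
[ -87.1 -231.8  -80.5] [  0.3 -32.    3. ]
```

>>> {"name": "play_rows", "arguments": {"increments": [[[12, 0, -27], [0, 0, 0], 1], [[24, 0, -54], [0, -4, 0], 1], [[36, 0, -82], [0, -10, 0], 1], [[38, -2, -92], [0, -16, 0], 1], [[40, -4, -101], [0, -22, 0], 1], [[30, -30, -101], [0, -27, 0], 1], [[15, -60, -98], [0, -32, 0], 1], [[0, -90, -95], [0, -32, 1], 1], [[-20, -120, -92], [0, -32, 1], 1], [[-40, -150, -89], [0, -32, 2], 1], [[-60, -180, -86], [0, -32, 2], 1], [[-75, -205, -83], [0, -32, 3], 1], [[-87, -232, -80], [0, -32, 3], 1], [[-87, -232, -80], [0, -32, 3], 1], [[-87, -232, -80], [0, -32, 3], 1], [[-87, -232, -80], [0, -32, 3], 1]]}}

```text
time: 17.5
ee_pos: [0.498, -0.0328, 0.1711]
tcp_rot: [179.7, 19.6, 171.6]
wrist_force: [0.3, -1.2, -0.6]
opening: 0.0255
grasp_force: 39.8
```

```bash
cat > f.py <<'E'
from h import *
np.set_printoptions(precision=4,suppress=True)
o=telemetry.get_obs();print(o["ee_pos"],o["tcp_rot"],o["opening"])
i,W=cloud("scene");np.savez("fin",i=i,W=W)
h=cv2.cvtColor(i,cv2.COLOR_RGB2HSV)
# white-ish points in a box along the scanner
g=o["ee_pos"]
m=(W[...,0]>g[0]-.08)&(W[...,0]<.70)&(abs(W[...,1]-g[1])<.06)&(W[...,2]>.14)&(W[...,2]<.26)
w=m&(h[...,2]>110)&(h[...,1]<90)
P=W[w];print(len(P),P.min(0),P.max(0))
ys,xs=np.where(w);print(xs.min(),xs.max(),ys.min(),ys.max())
c=P.mean(0);U=np.linalg.svd(P-c,full_matrices=False)[2];print(c,U[0]*np.sign(U[0][0]))
t=U[0]*np.sign(U[0][0]);a=(P-c)@t
for k in np.arange(a.min(),a.max()+.01,.015):
    q=P[(a>=k)&(a<k+.015)]
    if len(q):print(len(q),q.mean(0),q.min(0),q.max(0))
x0,y0=300,150
cv2.imwrite("pics/fin%d.png"%int(o["time"]*100),cv2.resize(i[y0:y0+150,x0:x0+175],(700,600))[...,::-1]); print(o["time"])
E
python3 f.py
```

```text
[ 0.498  -0.0328  0.1711] [179.7242  19.6359 171.5818] 0.02553078599920985
596 [ 0.4322 -0.0891  0.1903] [ 0.5962 -0.0121  0.2547]
305 370 242 273
[ 0.517  -0.0435  0.2064] [ 0.9891 -0.1461 -0.0186]
102 [ 0.4384 -0.0314  0.2056] [ 0.4322 -0.0419  0.1927] [ 0.4483 -0.0156  0.2127]
58 [ 0.4541 -0.0333  0.2089] [ 0.4464 -0.0515  0.1954] [ 0.4625 -0.0154  0.2367]
40 [ 0.4678 -0.0335  0.2132] [ 0.4604 -0.0891  0.2072] [ 0.4756 -0.0121  0.2547]
5 [ 0.4795 -0.0602  0.2283] [ 0.4722 -0.0859  0.2103] [ 0.4871 -0.0265  0.2491]
2 [ 0.5051 -0.0476  0.196 ] [ 0.5051 -0.0477  0.1947] [ 0.5052 -0.0475  0.1974]
44 [ 0.5144 -0.0476  0.2031] [ 0.506  -0.0522  0.1911] [ 0.522  -0.0346  0.2122]
75 [ 0.5284 -0.0458  0.2051] [ 0.5209 -0.0537  0.1918] [ 0.5366 -0.0283  0.2121]
64 [ 0.5435 -0.0456  0.2068] [ 0.5358 -0.0558  0.1914] [ 0.5515 -0.0245  0.2138]
72 [ 0.5581 -0.0495  0.2055] [ 0.5499 -0.0585  0.1912] [ 0.5669 -0.0324  0.2125]
71 [ 0.5733 -0.0516  0.2055] [ 0.5647 -0.0608  0.1903] [ 0.582  -0.0338  0.2122]
63 [ 0.5875 -0.0531  0.2048] [ 0.5797 -0.0609  0.1911] [ 0.5962 -0.0332  0.2129]
17.5
```

The scanner is level and square to the tag (direction 0.989, −0.146, −0.02), with its nose at about (0.597, −0.048, 0.2015). It needs 49 mm forward.

```bash
python3 -c "
from h import *
o=telemetry.get_obs()
to(o['ee_pos']+[.049,-.006,-.001],o['tcp_rot'])"
```

```text
[-46.1   1.1  17.5] [0. 0. 0.]
```

>>> {"name": "play_rows", "arguments": {"increments": [[[-12, 0, 4], [0, 0, 0], 1], [[-24, 0, 9], [0, 0, 0], 1], [[-36, 1, 13], [0, 0, 0], 1], [[-46, 1, 17.5], [0, 0, 0], 1], [[-46, 1, 17.5], [0, 0, 0], 1], [[-46, 1, 17.5], [0, 0, 0], 1], [[-46, 1, 17.5], [0, 0, 0], 1], [[-46, 1, 17.5], [0, 0, 0], 1], [[-46, 1, 17.5], [0, 0, 0], 1]]}}

```text
time: 18.45
ee_pos: [0.5468, -0.0395, 0.1703]
tcp_rot: [179.7, 19.7, 171.6]
wrist_force: [0.1, -0.3, -0.4]
opening: 0.0257
grasp_force: 39.8
```

```bash
python3 f.py; python3 -c "
from h import *
print(telemetry.get_obs()['qd'])"
```

```text
[ 0.5468 -0.0395  0.1703] [179.7376  19.6714 171.5635] 0.025661749162136913
576 [ 0.4803 -0.0967  0.1871] [ 0.6444 -0.0182  0.2565]
324 386 237 267
[ 0.5632 -0.0497  0.2053] [ 0.9885 -0.1508 -0.0128]
103 [ 0.4867 -0.0376  0.2034] [ 0.4803 -0.0486  0.1895] [ 0.4953 -0.0225  0.211 ]
60 [ 0.5018 -0.0403  0.2078] [ 0.4947 -0.0583  0.1913] [ 0.5107 -0.0221  0.238 ]
43 [ 0.517  -0.0384  0.2117] [ 0.5099 -0.0967  0.2036] [ 0.526  -0.0182  0.2565]
10 [ 0.5296 -0.0558  0.2222] [ 0.5178 -0.0953  0.208 ] [ 0.5405 -0.0288  0.2525]
35 [ 0.5621 -0.0556  0.2005] [ 0.5531 -0.0584  0.1887] [ 0.5687 -0.0482  0.2096]
61 [ 0.5763 -0.0528  0.2045] [ 0.5682 -0.0603  0.1871] [ 0.5845 -0.0365  0.2123]
66 [ 0.5909 -0.0529  0.205 ] [ 0.5827 -0.0634  0.189 ] [ 0.5997 -0.0338  0.2108]
68 [ 0.606  -0.0556  0.2041] [ 0.5977 -0.0635  0.1896] [ 0.6159 -0.0371  0.2111]
67 [ 0.6205 -0.058   0.205 ] [ 0.6126 -0.0668  0.1899] [ 0.631  -0.0417  0.2111]
61 [ 0.6352 -0.06    0.2044] [ 0.6286 -0.0679  0.188 ] [ 0.6429 -0.0445  0.2113]
2 [ 0.6436 -0.0634  0.2016] [ 0.6428 -0.0649  0.1955] [ 0.6444 -0.0619  0.2076]
18.45
[ 0.04069084  0.04025966  0.10374629 -0.18198324 -0.02852971 -0.03325195]
```

```bash
python3 -c "
from h import *
print(workorder.job_done())"
```

```text
the job is handed in; nothing more can be done
None
```

I pressed blue, yellow and green in turn, then drew the scanner out, levelled it and handed the job in with it held still. Its nose measured about 80 mm in front of the tag, centred to within a few millimetres; the hand-in returned no verdict.

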